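# Raking-light check of a machined disc

## Task

Set the brass disc flat on the black pad of the inspection stand, with its hole over the pin, and let it go. Then lift the stand's sprung lamp lid by its black bar until the lid's red pointer lies over the amber marker, and finish while still holding the lid steady there. Leave the amber marker, the dark disc and the other things on the bench where they are.

Things in the scene. Friction and masses are not known exactly. Their poses are not given: they have to be found in the camera images.
- brass_disc: Loose brass-coloured flat disc with a round hole: 52 mm outside diameter, hole 22 mm, 6 mm thick, 60 to 130 g, lying flat on the bench. Origin: centre of its underside; z is its axis. It may lie in either of two places, the dark disc in the other.
- stand: Inspection stand fixed to the bench, at a new place and yaw each time: white box 135 x 165 mm with a blue lid, rim 98 mm high, white 8 mm base plate with a 90 mm wide tongue in front that carries the seat. Origin: on the bench under the box. Its -x points to the front (seat, bar), +x to the hinge, y along the hinge. White quadrant plate at its y = -98 mm, up to about 215 mm high.
- seat (a point): Centre of the top of the black round pad (40 mm diameter, 10 mm high, its top 18 mm above the bench, 235 mm in front of the stand's origin). A steel pin, 14 mm diameter with a tapered end, rises 8 mm from its middle. The disc overhangs the pad by 6 mm all round; around the pad the base plate's top is 8 mm above the bench.
- lid (a joint): Angle of the blue lid (135 x 165 x 10 mm), rad: 0 shut (lid level), grows as its front edge rises, stop at 1.3. Hinged along the stand's y at its back edge. A spring pulls it shut all the way: lifting at the bar takes about 4 N when shut and about 7 N at 0.75 rad, and it falls shut when let go.
- lid_hinge (a point): Point on the lid's hinge axis, in the middle of the lid's width, 105 mm above the bench and 70 mm behind the stand's origin.
- handle (a point): Black round bar at the lid's front, 12 mm diameter, 118 mm long along the stand's y (102 mm free between two steel arms). Origin: middle of the bar, 200 mm from the hinge axis, 105 mm above the bench when shut. 59 mm of free space between bar and lid edge; only the low seat in front of it. Turns with the lid: its -x points away from the hinge.
- pointer (a point): Middle of the red pointer that the lid carries at its side, 105 mm from the hinge axis, passing in front of the quadrant plate (a 4 mm wide tongue). It turns with the lid.
- marker (a joint): Angle of the amber marker about the same hinge axis (rad), on the same scale as the lid's angle: the pointer is over the middle of the marker when the two are equal. Set anew each time between 0.35 and 0.75. It is held by friction; leave it alone.
- marker_mid (a point): Middle of the outer face of the amber marker, a 44 x 20 mm block clipped on the white quadrant plate, 105 mm from the hinge axis. The 20 mm is along the arc, that is 0.095 rad to each side of its middle.
- dark_disc: Bystander: dark steel disc of the same size as the brass one (52 mm, hole 22 mm, 6 mm thick). Origin: centre of its underside.
- spray_bottle: Bystander: white bottle with a blue cap, 56 mm diameter, 160 mm tall. Origin: centre of its underside.
- red_bin: Bystander: open red bin, 90 x 130 x 60 mm. Origin: centre of its underside.
- brush: Bystander: hand brush lying flat along its own x. Origin: on its underside.
Mind the look-alikes: they are no part of the job. Of the things that look like the brass_disc, take the one that is farthest to the robot's left at the start.

How it is judged:
By the outcome, as a careful person would: the job done as asked, in the order asked, and still so for the second after the job is handed in, while the arm keeps its last pose, push and grip.
It also fails if it takes over 64 s, if anything falls off the work surface, if the arm or the gripper's body presses on something with over 40 N, if the wrist force passes 120 N, or if a joint passes its speed limit or range.

## Robot

A 6-joint arm with a two-finger parallel gripper is mounted at the origin on the work surface. World frame = base frame: x ahead of the robot, y to its left, z up, the work surface at z = 0. Lengths are in mm, angles in rad, forces in N, time in s.
With the tool pointing down it reaches from about 425 to 1125 mm from the base axis. Payload 14.9 kg.
Tool frame: the origin (TCP) lies at the very end of the fingers, on their centre line; the grasp point (between the pads) lies 19 mm behind it; z points along the fingers, y is the direction in which the jaws open and shut (so a half turn about z gives the same grasp; the last joint's range is limited). The gripper opens to 91 mm and grips with 3 to 60 N. Pads are 32 mm wide; open, the fingers measure 118 mm over their backs; the gripper's body (76 mm by 178 mm) begins 60 mm behind the grasp point.
Start: joints at [-1.147, 0.379, 1.734, -0, 1.028, -0.033], TCP at [308.753, -628.243, 213.932] pointing down, gripper open.
Joint ranges: [-2.77, 2.77], [-0.74, 2.19], [0, 2.66], [-1.06, 4.2], [0.31, 2.87], [-3.08, 3.08]. Speed limits (rad/s): [1.89, 1.89, 2.39, 3.14, 3.14, 3.14].

## Interface

Orientations are given as a 3x3 rotation matrix whose columns are the frame's x, y, z axes.
In Python, from bench import arm, imaging, job gives the robot as it stands.
- The arm moves only by the shell command python3 -m pendant 'ROWS' [FORCE]. ROWS is a JSON object of lists of equal length, an entry for each row: "dp": the shift along the world's x, y, z each as a share of 200 mm, from -1 to 1, a list of three; "yaw": the turn about the world's z as a share of pi rad, from -1 to 1; "gripper": the closure, from -1 (fully open) to 1 (shut). A call has 1 to 12 rows; each row is the pose to reach, as a shift and turn from the pose commanded when the call began, turning the shorter way round; what a row does not reach only later rows make up. A row lasts 1/8 s, in which the tool goes at most 62.5 mm and 10.7 degrees, less where a joint would pass 70% of its speed; a pose out of reach is approached as far as the arm can. A call with a number of a shift or a turn outside -1 to 1 is refused whole. A call with a gripper value outside its range is refused whole. The fingers move at their own pace and stop on an object; FORCE is the grip in N (left out, the last holds). Time passes only in rows, so rows that repeat a pose let the fingers close. It gives the time, the measured TCP pose, the force and the opening at its end, in the units of the state.
- arm.read_state(): the state, without advancing time (a new reading comes with each control period).
- imaging.read_camera(name): name is "scene" or "top" or "wrist"; returns a dict with "image" (420x560x3 uint8, red, green, blue), "intrinsics" (3x3 intrinsics, pixels), "rvec" (rotation vector, rad) and "tvec" (3), from world to camera coordinates, as OpenCV has them. Camera axes: x right, y down, z forward; pixel columns grow to the right and rows downward; lengths in mm; the calibration is good to about 2 mm. A picture is of the moment at which its call begins. There is no depth.
- job.sign_off(): hands the job in, once; it reports no verdict.
Trained networks look in a picture, given as the dict that the camera call returned (one of the last four; its "shot" number tells which), for a name from the list of things; names that differ only in an ending like _2 or _b are one class to them, and where a whole thing is asked for, a point or a joint stands for the part that bears it (a point fixed in the world has none). Each returns a list of dicts, best first, with "conf" (0 to 1); they miss things now and then, are a little off and sometimes report something else, mostly with a low value. They report only what shows in the picture. A call takes as long as a camera call. They do not tell look-alikes from the thing itself.
- imaging.trace(label, picture): "mask" (420x560 bool, what is visible of it) and "pixel" ([column, row] in pixels, amid what is visible of it).
- imaging.pinpoint(label, picture): "pixel" ([column, row] in pixels: a listed point, or the origin of a listed thing).
The state is a dict: "time_s": time; "joint_positions": joint angles; "joint_velocities": joint speeds; "effort": joint torques, N m; "ee_pos": TCP position; "tool_rot": TCP orientation; "ft_force": force on the tool from outside, world axes, zero at the start; "moment": the same for the moment, N m; "finger_gap": opening from 0.0 (shut) to 1.0 (fully open).
Only numpy, scipy, OpenCV 4.12 (cv2) and the standard library are available. Lean on these libraries where they do the work, as an engineer would, in place of code of your own. Each camera call takes 0.05 s, during which the arm holds its last target.

## Working session

There is one attempt and no reset: what is moved stays moved. The work goes in short steps, Python scripts to look and compute and a shell command to move; the robot and the scene stay as the last step left them, time stands still between calls to the robot, and variables do not carry over. Pictures are saved under pics/ and viewed, and the job is handed in when it is done.

```bash
mkdir -p pics; ls
cat > h.py <<'E'
import numpy as np, cv2
from bench import arm, imaging, job
def cam(n): return imaging.read_camera(n)
def save(p,f,crop=None,s=1):
    im=p["image"][:,:,::-1]
    if crop: im=im[crop[1]:crop[3],crop[0]:crop[2]]
    if s!=1: im=cv2.resize(im,None,fx=s,fy=s,interpolation=cv2.INTER_CUBIC)
    cv2.imwrite("pics/"+f,im)
def PM(p):
    R=cv2.Rodrigues(np.array(p["rvec"],float))[0];t=np.array(p["tvec"],float).ravel();return np.array(p["intrinsics"]),R,t
def onz(p,px,z):
    K,R,t=PM(p);d=R.T@np.linalg.solve(K,[px[0],px[1],1.]);c=-R.T@t
    return c+d*(z-c[2])/d[2]
def proj(p,X):
    K,R,t=PM(p);x=K@(R@np.array(X,float)+t);return x[:2]/x[2]
E
python3 - <<'E'
from h import *
s=arm.read_state();print({k:np.round(v,3).tolist() for k,v in s.items()})
for n in ["scene","top","wrist"]:
    p=cam(n);save(p,n+"0.png")
    for l in ["brass_disc","dark_disc","seat","lid_hinge","handle","pointer","marker_mid","stand","spray_bottle","red_bin","brush"]:
        r=imaging.pinpoint(l,p)
        print(n,l,[(np.round(q["pixel"],1).tolist(),round(q["conf"],2)) for q in r[:3]])
print(arm.read_state()["time_s"])
E
```

```text
pics
{'time_s': 0.0, 'joint_positions': [-1.147, 0.379, 1.735, 0.0, 1.028, -0.033], 'joint_velocities': [0.001, 0.0, -0.002, 0.0, -0.001, 0.0], 'effort': [-0.002, -76.372, -43.437, 0.065, 0.042, -0.0], 'ee_pos': [308.572, -627.872, 213.283], 'tool_rot': [[0.897, 0.441, -0.0], [0.441, -0.897, 0.001], [0.0, -0.001, -1.0]], 'ft_force': [0.94, -0.401, -0.212], 'moment': [-0.007, -0.027, 0.018], 'finger_gap': 1.003}
scene brass_disc [([124.2, 281.7], 0.74), ([130.3, 225.4], 0.68), ([171.4, 256.9], 0.63)]
scene dark_disc [([177.7, 213.3], 0.65)]
scene seat [([241.7, 188.9], 0.89)]
scene lid_hinge [([357.3, 173.4], 0.94)]
scene handle [([280.0, 173.7], 0.91)]
scene pointer [([315.9, 207.7], 0.69)]
scene marker_mid [([329.8, 187.2], 0.72)]
scene stand [([327.9, 199.0], 0.93), ([327.3, 188.6], 0.71), ([280.3, 172.0], 0.61)]
scene spray_bottle [([415.0, 163.3], 0.69)]
scene red_bin [([165.5, 310.5], 0.68)]
scene brush [([437.2, 241.0], 0.71)]
top brass_disc [([424.0, 259.0], 0.65), ([382.1, 214.9], 0.61), ([423.8, 197.7], 0.46)]
top dark_disc [([378.7, 264.5], 0.78)]
top seat [([311.9, 277.3], 0.56)]
top lid_hinge [([195.2, 244.2], 0.78), ([249.0, 212.8], 0.68)]
top handle [([275.5, 262.0], 0.65), ([229.8, 253.8], 0.44)]
top pointer [([250.8, 212.3], 0.81)]
top marker_mid [([238.3, 208.1], 0.58), ([121.6, 280.3], 0.27)]
top stand [([378.5, 266.6], 0.75), ([229.8, 255.6], 0.66)]
top spray_bottle [([120.4, 279.5], 0.59)]
top red_bin [([391.6, 164.0], 0.61)]
top brush [([141.4, 185.4], 0.75), ([123.8, 276.8], 0.3)]
wrist brass_disc []
wrist dark_disc []
wrist seat []
wrist lid_hinge []
wrist handle []
wrist pointer []
wrist marker_mid []
wrist stand []
wrist spray_bottle []
wrist red_bin []
wrist brush []
1.8
```

View pics/scene0.png

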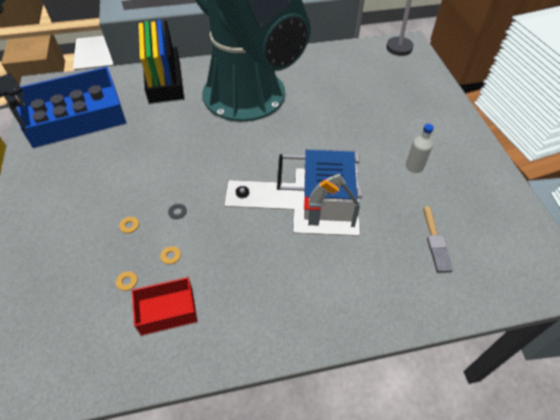

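View pics/top0.png

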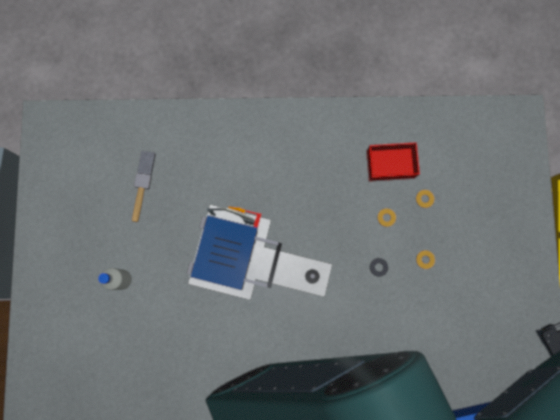

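The scene picture shows three brass discs, at about (129,225), (171,255) and (126,281). In the top view they are at (424,259), (382–387,216) and (425,198). The dark disc is at (177,211). I'll localise them in world coordinates next.

Run:
```python
from h import *
ps,pt=cam("scene"),cam("top")
for l,p in (("top",pt),("scene",ps)):
    for lab in ["brass_disc","dark_disc"]:
        for q in imaging.trace(lab,p):
            if q["conf"]<.3: continue
            m=q["mask"]; ys,xs=np.nonzero(m); e=cv2.minAreaRect(np.c_[xs,ys].astype(np.float32))
            c=[(xs.min()+xs.max())/2,(ys.min()+ys.max())/2]
            print(l,lab,round(q["conf"],2),np.round(c,1),m.sum(),np.round(onz(p,e[0],5),1))
    # colour blobs
    hsv=cv2.cvtColor(p["image"],cv2.COLOR_RGB2HSV)
    b=((hsv[...,0]>10)&(hsv[...,0]<28)&(hsv[...,1]>110)&(hsv[...,2]>80)).astype(np.uint8)
    n,_,st,ce=cv2.connectedComponentsWithStats(b)
    for i in range(1,n):
        if st[i,4]>25: print(l,"blob",st[i],np.round(ce[i],1),np.round(onz(p,ce[i],5),1))
for lab,z in [("seat",18),("lid_hinge",105),("handle",105),("stand",0)]:
    for n,p in (("top",pt),("scene",ps)):
        for q in imaging.pinpoint(lab,p)[:2]: print(lab,n,round(q["conf"],2),np.round(q["pixel"],1),np.round(onz(p,q["pixel"],z),1))
save(pt,"topcrop.png",(340,130,480,300),4); save(pt,"topstand.png",(180,190,340,310),5); save(ps,"scstand.png",(220,130,380,250),5)
```

```text
top brass_disc 0.65 [424.5 259.5] 238 [ 476.4 -383.4    5. ]
top brass_disc 0.46 [385.5 217.5] 207 [ 593.7 -281.4    5. ]
top dark_disc 0.75 [378.5 266.5] 237 [ 458.8 -256.8    5. ]
top blob [552 178   8 104 382] [557.1 217.7] [ 587.6 -756.3    5. ]
top blob [134 190   9  30 109] [137.7 205.3] [636. 406.   5.]
top blob [416 190  18  18 192] [424.7 198.2] [ 646.5 -392.8    5. ]
top blob [229 207  17   6  55] [238. 209.] [622.4 127.1   5. ]
top blob [378 209  18  17 193] [386.2 216.9] [ 595.3 -283.5    5. ]
top blob [417 251  18  18 196] [425.2 259.2] [ 477.2 -385.4    5. ]
scene brass_disc 0.84 [126.5 281. ] 288 [ 651.4 -390.1    5. ]
scene brass_disc 0.8 [128.5 225.5] 166 [ 485.1 -382.8    5. ]
scene brass_disc 0.71 [169.5 255.5] 249 [ 600.3 -283.7    5. ]
scene dark_disc 0.59 [177.  211.5] 209 [ 464.4 -255.4    5. ]
scene blob [454   0  38  31 583] [474.4  10.2] [-334.  1025.8    5. ]
scene blob [150  21  14  65 365] [156.2  51.7] [-291.5 -278.3    5. ]
scene blob [138  22  14  65 374] [143.4  53. ] [-292.3 -324.7    5. ]
scene blob [ 0 24 26  3 30] [12.7 25. ] [-577.6 -816.4    5. 
[... 443 characters left out ...]
16 189] [128.7 224.4] [ 481.3 -383.6    5. ]
scene blob [161 247  19  17 209] [170.  254.9] [ 598.8 -282.4    5. ]
scene blob [116 272  21  18 237] [126.1 280.6] [ 650.2 -390.9    5. ]
seat top 0.78 [308.9 277.6] [430.6 -65.4  18. ]
seat scene 0.89 [240.5 190.5] [437.2 -76.   18. ]
lid_hinge top 0.9 [194.4 246.3] [511.6 231.2 105. ]
lid_hinge top 0.46 [382.  217.3] [ 581.  -252.6  105. ]
lid_hinge scene 0.85 [357.9 173.1] [512.9 229.8 105. ]
handle top 0.79 [276.7 267.1] [456.1  20.7 105. ]
handle top 0.72 [382.3 213.3] [ 591.4 -253.8  105. ]
handle scene 0.73 [280.8 169.6] [460.   33.9 105. ]
stand top 0.63 [229.8 254.2] [497.5 150.1   0. ]
stand scene 0.87 [327.2 198.3] [499.9 159.2   0. ]
```

```bash
python3 -c "
import cv2
a=cv2.imread('pics/topcrop.png');print(a.shape)"
```

```text
(680, 560, 3)
```

View pics/topstand.png

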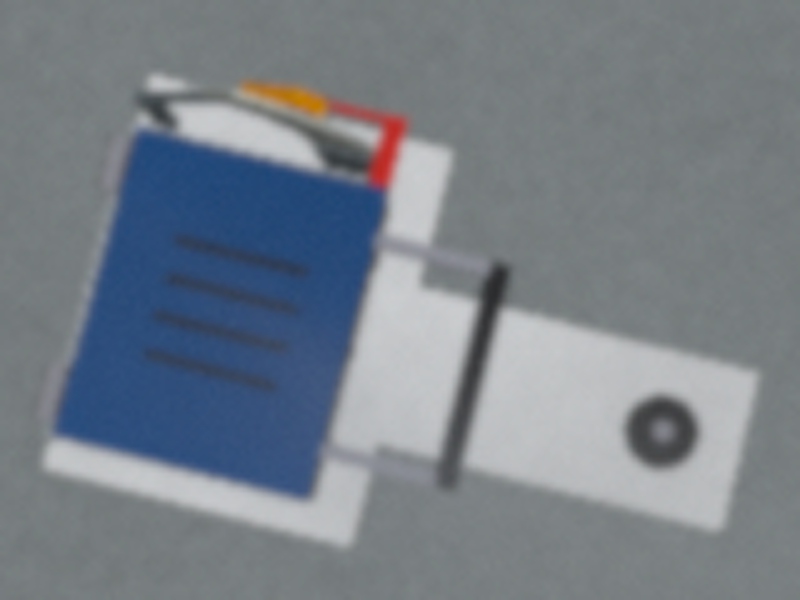

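View pics/scstand.png

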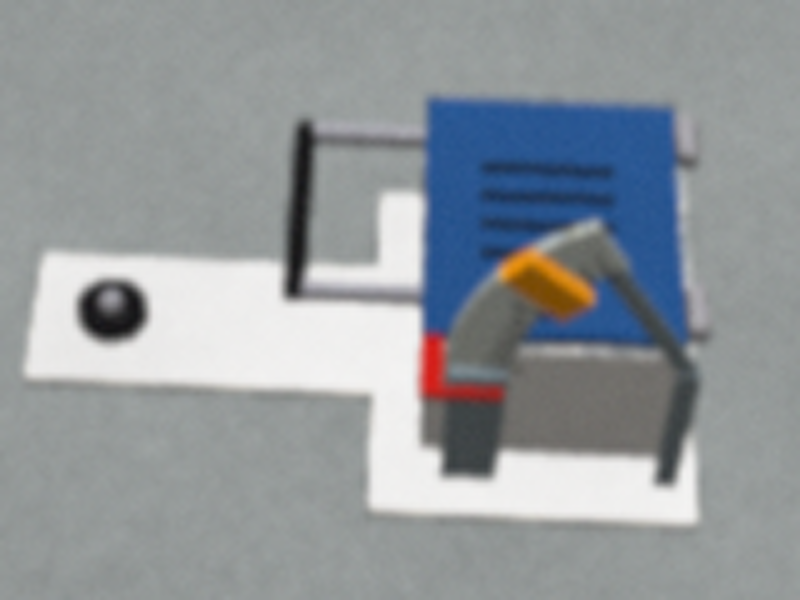

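The candidates by world (x, y) are A (597,-283), scene (170,255) / top (386,217); B (479,-384), scene (129,225); and C (648,-392), scene (126,281). Left is +y, so A is farthest left and is the one meant. I'll confirm that in an enlarged crop.

View pics/topcrop.png

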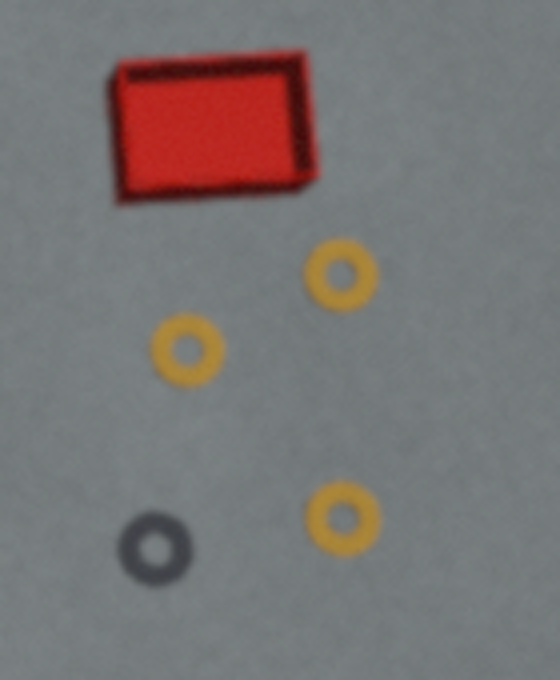

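```bash
python3 -m pendant '{"dp":[[1,1,0],[1,1,0],[1,1,0],[1,1,0],[1,1,0],[1,1,0]],"yaw":[-0.225,-0.225,-0.225,-0.225,-0.225,-0.225],"gripper":[-1,-1,-1,-1,-1,-1]}' 20
```

```text
time_s: 3.25
ee_pos: [510.2, -426.7, 214.0]
tool_rot: [[0.97, -0.245, 0.0], [-0.245, -0.97, 0.0], [0.0, -0.0, -1.0]]
ft_force: [-0.5, 0.6, -0.4]
finger_gap: 0.995
```

The crop shows disc A at crop (187,350). It is the leftmost brass ring, and +y is to the left in the top view. The bin is well clear of it. I'll move over A.

```bash
python3 -m pendant '{"dp":[[0.435,0.72,-0.35],[0.435,0.72,-0.35],[0.435,0.72,-0.35],[0.435,0.72,-0.35],[0.435,0.72,-0.35]],"yaw":[0,0,0,0,0],"gripper":[-1,-1,-1,-1,-1]}'
python3 - <<'E'
from h import *
p=cam("wrist");save(p,"w1.png");print(arm.read_state()["ee_pos"])
q=cam("top")
for r in imaging.trace("brass_disc",p)[:3]:
    m=r["mask"].astype(np.uint8);c=max(cv2.findContours(m,0,2)[0],key=len);e=cv2.fitEllipse(c)
    print(r["conf"],e,onz(p,e[0],3))
hsv=cv2.cvtColor(p["image"],cv2.COLOR_RGB2HSV)
b=((hsv[...,0]>10)&(hsv[...,0]<28)&(hsv[...,1]>110)&(hsv[...,2]>80)).astype(np.uint8)
for c in cv2.findContours(b,0,2)[0]:
    if cv2.contourArea(c)>300:
        e=cv2.fitEllipse(c);print("col",e,onz(p,e[0],5))
E
```

```text
time_s: 3.88
ee_pos: [595.5, -285.2, 144.1]
tool_rot: [[0.969, -0.248, 0.0], [-0.248, -0.969, -0.0], [0.0, 0.0, -1.0]]
ft_force: [0.7, 1.0, -0.3]
finger_gap: 1.001
[ 595.44202678 -285.58845956  144.42389661]
0.96 ((277.4175109863281, 202.04678344726562), (46.3768196105957, 47.47802734375), 104.97982025146484) [ 595.59382298 -281.4432112     3.        ]
0.58 ((368.0541687011719, 128.32049560546875), (48.23686218261719, 53.183712005615234), 36.80835723876953) [ 647.21614155 -390.37279387    3.        ]
col ((404.9411315917969, 320.06097412109375), (21.00968360900879, 299.4629821777344), 89.15476989746094) [ 418.09675633 -393.46117874    5.        ]
col ((448.4624328613281, 275.222900390625), (31.38553237915039, 52.01540756225586), 168.76927185058594) [ 463.95122298 -450.57017526    5.        ]
col ((111.11283874511719, 275.89910888671875), (31.454023361206055, 50.98706817626953), 10.057056427001953) [559.30863936 -74.53513472   5.        ]
col ((277.97418212890625, 201.9032440185547), (45.294647216796875, 46.066741943359375), 76.39484405517578) [ 596.01434277 -282.18814152    5.        ]
col ((368.6990051269531, 128.1931610107422), (48.12714385986328, 52.35691833496094), 33.777854919433594) [ 647.26076804 -390.45220735    5.        ]
```

View pics/w1.png

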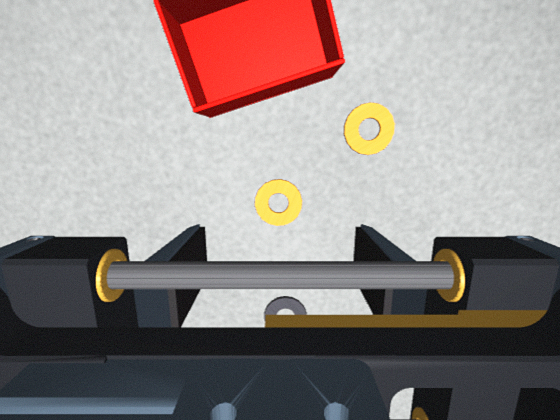

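The wrist picture shows target disc A at (278,202), centred between the fingers at about (595.8,-282). I'll go down and grip it.

```bash
python3 -m pendant '{"dp":[[0,0.017,-0.3],[0,0.017,-0.55],[0,0.017,-0.66],[0,0.017,-0.707],[0,0.017,-0.707],[0,0.017,-0.707],[0,0.017,-0.707],[0,0.017,-0.707],[0,0.017,-0.707],[0,0.017,-0.707],[0,0.017,-0.707]],"yaw":[0,0,0,0,0,0,0,0,0,0,0],"gripper":[-1,-1,-1,-1,-1,1,1,1,1,1,1]}' 20
```

```text
time_s: 5.4
ee_pos: [595.9, -280.9, 2.7]
tool_rot: [[0.969, -0.247, 0.0], [-0.247, -0.969, -0.0], [0.0, 0.0, -1.0]]
ft_force: [-0.5, -0.1, 3.9]
finger_gap: 0.546
```

```bash
python3 -m pendant '{"dp":[[0,0,0.15],[0,0,0.4],[0,0,0.7],[-0.3,0.2,0.7],[-0.5,0.45,0.7],[-0.7,0.65,0.7],[-0.7,0.65,0.7],[-0.7,0.65,0.7]],"yaw":[0,0,0,0,0,0,0,0],"gripper":[1,1,1,1,1,1,1,1]}'
python3 - <<'E'
from h import *
p=cam("wrist");save(p,"w2.png");s=arm.read_state();print(s["ee_pos"],s["finger_gap"])
for l in ["seat","handle"]:
  for r in imaging.pinpoint(l,p)[:2]: print(l,r["conf"],r["pixel"],onz(p,r["pixel"],18))
p=cam("top");save(p,"t2.png",(180,180,420,310),3)
E
```

```text
time_s: 6.4
ee_pos: [456.2, -150.9, 142.9]
tool_rot: [[0.969, -0.247, 0.001], [-0.247, -0.969, -0.0], [0.001, 0.0, -1.0]]
ft_force: [0.8, 0.2, -1.7]
finger_gap: 0.553
[ 456.72561678 -151.35247621  142.88343844] 0.5449076941093894
seat 0.56 [213.5, 241.4] [435.15600289 -71.6317947   18.        ]
```

View pics/w2.png

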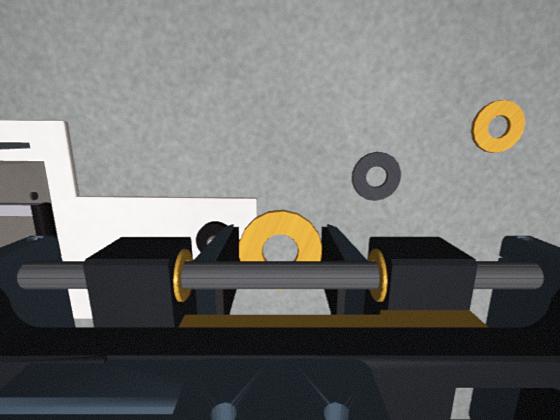

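```bash
python3 -m pendant '{"dp":[[-0.13,0,0.4],[-0.13,0,0.4],[-0.13,0,0.4],[-0.13,0,0.4]],"yaw":[0,0,0,0],"gripper":[1,1,1,1]}'
python3 - <<'E'
from h import *
p=cam("wrist");save(p,"w3.png");s=arm.read_state();print(s["ee_pos"],s["finger_gap"])
for l,z in [("seat",18),("handle",105),("lid_hinge",105),("marker_mid",150),("pointer",105)]:
  for r in imaging.pinpoint(l,p)[:2]: print(l,r["conf"],r["pixel"],onz(p,r["pixel"],z))
save(p,"w3c.png",(130,150,290,250),5)
E
```

```text
time_s: 7.1
ee_pos: [429.7, -150.9, 221.5]
tool_rot: [[0.969, -0.248, -0.001], [-0.248, -0.969, 0.0], [-0.001, -0.0, -1.0]]
ft_force: [0.1, 0.4, -1.8]
finger_gap: 0.548
[ 429.56643473 -150.79524261  221.28884234] 0.5439584597244638
seat 0.69 [221.5, 203.1] [433.36190263 -72.18754481  18.        ]
handle 0.66 [100.0, 218.4] [463.01426478  29.82084417 105.        ]
```

View pics/w3.png

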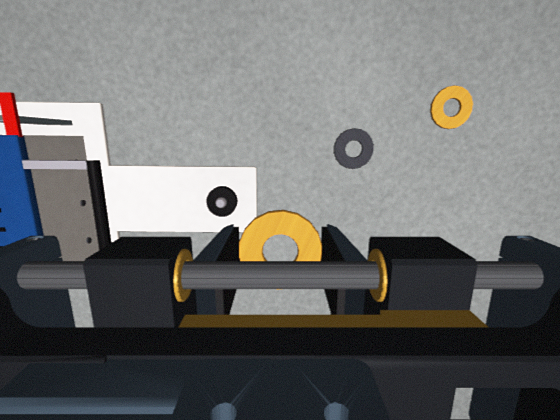

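View pics/w3c.png

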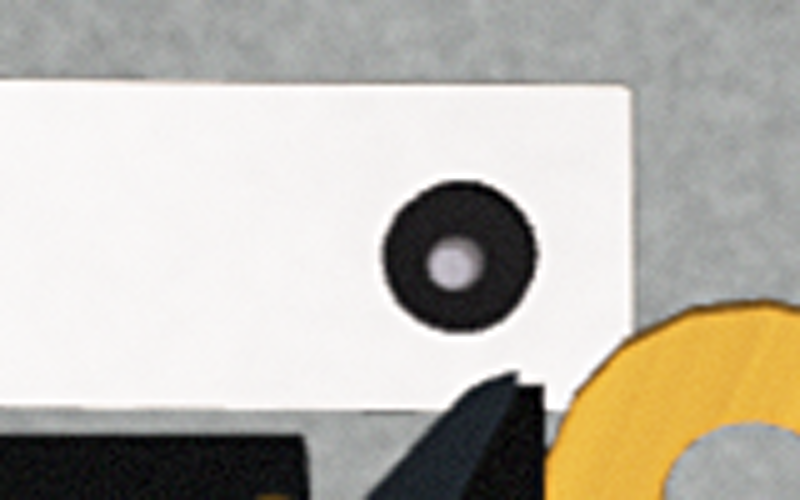

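The wrist picture shows the pad at (222,201) and the pin tip at (221,203). The held disc's hole is at (280,247). I'll compute the offsets from those.

Run:
```python
from h import *
p=cam("wrist");g=cv2.cvtColor(p["image"],cv2.COLOR_RGB2GRAY);hsv=cv2.cvtColor(p["image"],cv2.COLOR_RGB2HSV)
b=(g<110).astype(np.uint8); b[:, :180]=0;b[:,250:]=0;b[:175]=0;b[224:]=0
c=max(cv2.findContours(b,0,2)[0],key=cv2.contourArea);e=cv2.fitEllipse(c);print("pad",e,onz(p,e[0],18))
print("pin",onz(p,(220.8,202.6),26))
tcp=arm.read_state()["ee_pos"];print("tcp",tcp,"tcp px",proj(p,tcp),proj(p,np.add(tcp,[0,0,3.3])))
y=((hsv[...,0]>10)&(hsv[...,0]<30)&(hsv[...,1]>110)).astype(np.uint8);y[:205]=0;y[262:]=0;y[:,:235]=0;y[:,325:]=0
c=max(cv2.findContours(y,0,2)[0],key=cv2.contourArea)[:,0,:]
hole=(1-y);hole[:225]=0;hole[262:]=0;hole[:,:255]=0;hole[:,305:]=0
# outer arc circle fit
o=np.array([q for q in c if q[1]<240 and q[1]<262]);A=np.c_[2*o,np.ones(len(o))];s=np.linalg.lstsq(A,(o**2).sum(1),rcond=None)[0]
print("disc arc px",s[:2],np.sqrt(s[2]+s[0]**2+s[1]**2),onz(p,s[:2],tcp[2]+3.3))
# tongue edges
for nm,xs,r0,r1 in (("upper",range(125,250,5),155,180),("lower",range(125,185,5),222,240)):
    P=[]
    for x in xs:
        col=cv2.GaussianBlur(g,(3,3),0)[r0:r1,x].astype(float);d=np.diff(col);k=np.argmax(np.abs(d));P.append(onz(p,(x,r0+k+.5),8)[:2])
    P=np.array(P);v=cv2.fitLine(P.astype(np.float32),cv2.DIST_HUBER,0,.01,.01).ravel();print(nm,v,np.degrees(np.arctan2(v[1],v[0])))
```

```text
pad ((221.7766876220703, 200.7477264404297), (29.339296340942383, 29.660493850708008), 14.92467975616455) [436.08137886 -73.17259105  18.        ]
pin [435.33090225 -73.24757405  26.        ]
tcp [ 429.68430654 -150.78129804  222.06674199] tcp px [281.52169939 249.23621052] [281.54975083 251.24824691]
disc arc px [279.78380544 235.52898951] 28.28189877781747 [ 439.666582   -152.22984109  225.36674199]
upper [ 2.5894758e-01  9.6589136e-01  4.8509915e+02 -5.8044235e+01] 74.99237
lower [2.4760096e-01 9.6886212e-01 4.1012183e+02 3.7470074e+01] 75.6644
```

The disc is centred in the jaws: predicted (281.5,251), seen at about (281,251). The seat is at (435.8,-73.2) and the stand yaw is about 75.4°. I'll turn by -70° so the wide gripper body stays well clear of the bar while placing.

```bash
python3 -m pendant '{"dp":[[0.03,0.1,0],[0.03,0.2,0],[0.03,0.3,0],[0.03,0.388,0],[0.03,0.388,0],[0.03,0.388,0],[0.03,0.388,-0.3],[0.03,0.388,-0.6],[0.03,0.388,-0.8],[0.03,0.388,-0.8],[0.03,0.388,-0.8]],"yaw":[-0.39,-0.39,-0.39,-0.39,-0.39,-0.39,-0.39,-0.39,-0.39,-0.39,-0.39],"gripper":[1,1,1,1,1,1,1,1,1,1,1]}'
python3 - <<'E'
from h import *
s=arm.read_state();print(s["joint_positions"])
p=cam("wrist");save(p,"w4.png")
p=cam("scene");save(p,"s4.png",(190,130,350,250),5)
tcp=s["ee_pos"];print(tcp,"tcp px wrist")
E
```

```text
time_s: 8.82
ee_pos: [436.6, -73.4, 63.8]
tool_rot: [[0.095, -0.995, 0.001], [-0.995, -0.095, -0.0], [0.0, -0.001, -1.0]]
ft_force: [0.1, -0.2, -1.3]
finger_gap: 0.55
[-2.19207640e-01  2.42635205e-01  2.29384316e+00 -1.95125385e-06
  6.03919963e-01  2.82677081e+00]
[436.62657611 -73.40404866  63.78387438] tcp px wrist
```

View pics/w4.png

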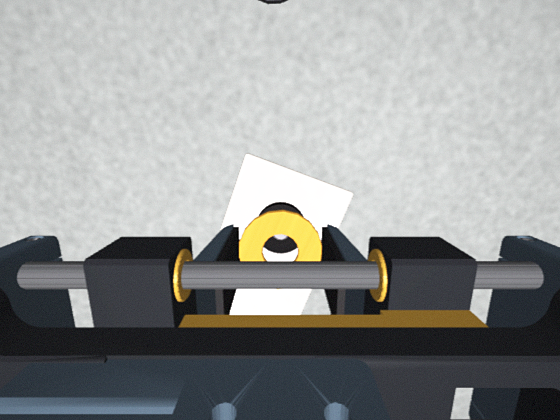

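View pics/s4.png

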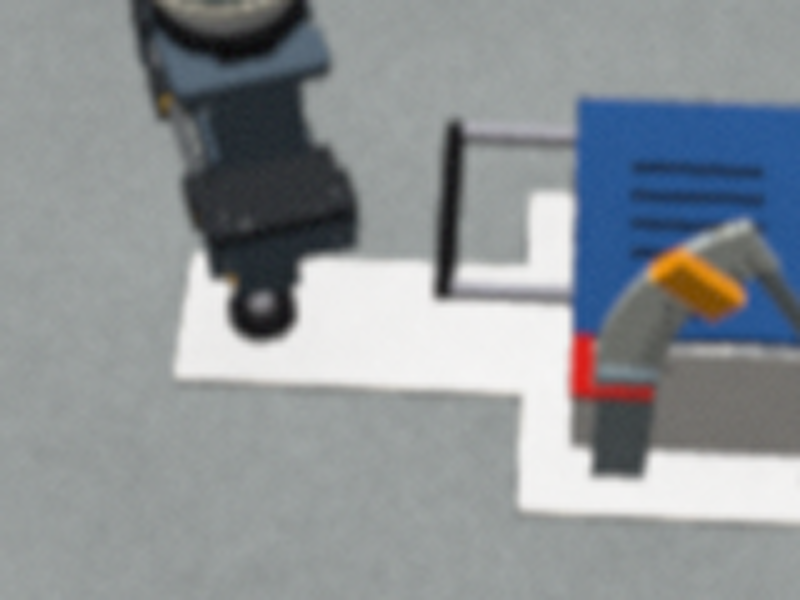

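The disc hole is at column 280 and the pad is behind it at column 280, so they line up. I'll lower it.

```bash
python3 -m pendant '{"dp":[[-0.004,0,-0.08],[-0.004,0,-0.15],[-0.004,0,-0.18],[-0.004,0,-0.2],[-0.004,0,-0.207],[-0.004,0,-0.207],[-0.004,0,-0.207]],"yaw":[0,0,0,0,0,0,0],"gripper":[1,1,1,1,1,1,1]}'
python3 - <<'E'
from h import *
p=cam("wrist");save(p,"w5.png",(200,170,360,290),5)
E
```

```text
time_s: 9.8
ee_pos: [435.1, -73.3, 21.3]
tool_rot: [[0.095, -0.995, 0.0], [-0.995, -0.095, -0.0], [0.0, -0.0, -1.0]]
ft_force: [-0.3, 0.4, -1.2]
finger_gap: 0.546
```

View pics/w5.png

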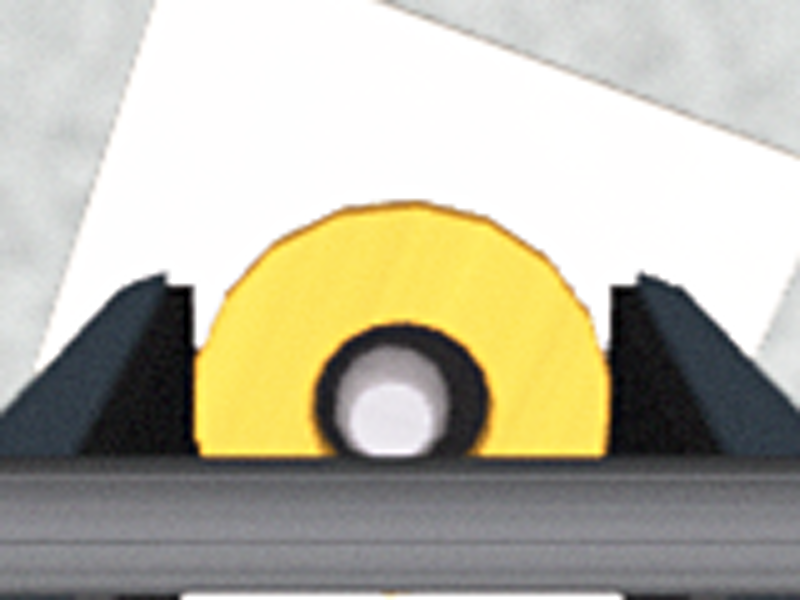

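The pin tip is inside the hole at crop (392,410), within about 1 mm of its centre. I'll release and lift away.

```bash
python3 -m pendant '{"dp":[[0,0,-0.003],[0,0,-0.003],[0,0,-0.003],[0,0,-0.003],[0,0,-0.003],[0,0,0.1],[0,0,0.35],[0,0,0.6],[0,0,0.85],[0,0,0.85]],"yaw":[0,0,0,0,0,0,0,0,0,0],"gripper":[0,-0.5,-0.5,-0.5,-0.5,-0.5,-0.5,-0.5,-0.5,-0.5]}'
python3 - <<'E'
from h import *
p=cam("wrist");save(p,"w6.png",(200,120,360,240),5)
p=cam("scene");save(p,"s6.png",(200,130,360,250),5);p=cam("top");save(p,"t6.png",(180,190,340,310),5)
for r in imaging.pinpoint("handle",p)[:1]+imaging.pinpoint("handle",imaging.read_camera("scene"))[:1]:print(r)
E
```

```text
time_s: 11.1
ee_pos: [437.0, -73.7, 194.7]
tool_rot: [[0.095, -0.995, 0.006], [-0.995, -0.095, -0.001], [0.002, -0.006, -1.0]]
ft_force: [-0.4, -0.5, -1.7]
finger_gap: 0.75
{'pixel': [276.7, 266.5], 'conf': 0.57}
{'pixel': [175.4, 211.9], 'conf': 0.65}
```

View pics/w6.png

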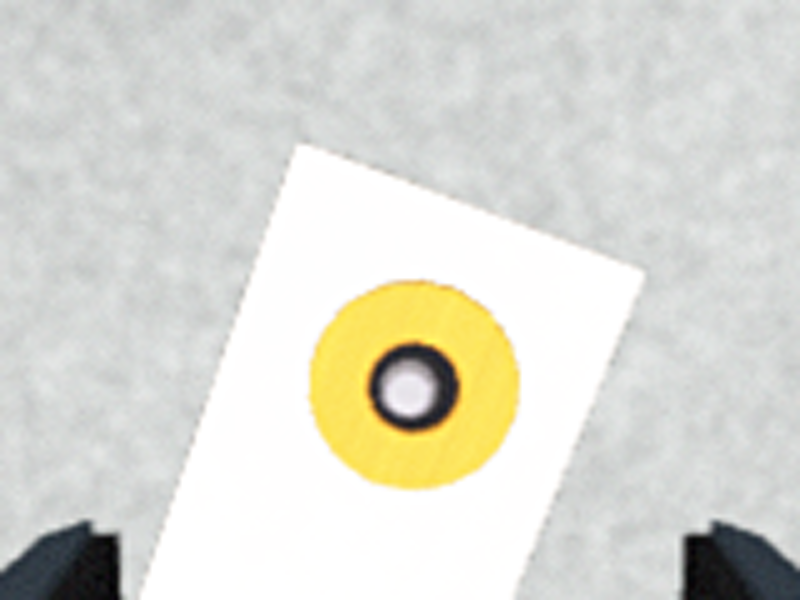

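View pics/s6.png

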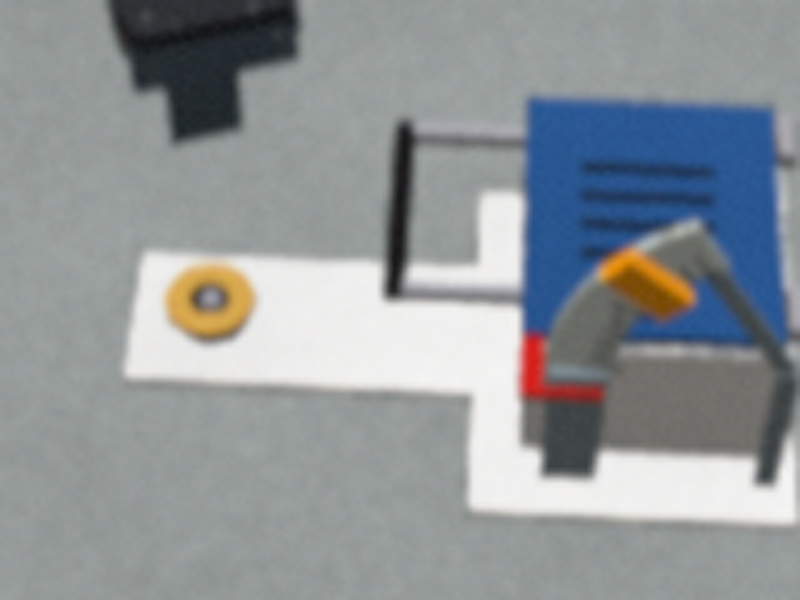

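The disc is seated on the pad with the pin in its hole, at wrist crop (413,385) and scene crop (210,298). The bar should be at about (462.3, 28.4, 105). I'll hover over it and check.

```bash
python3 -m pendant '{"dp":[[0.13,0.51,0],[0.13,0.51,0],[0.13,0.51,0],[0.13,0.51,0],[0.13,0.51,0],[0.13,0.51,0],[0.13,0.51,0],[0.13,0.51,0]],"yaw":[0.39,0.39,0.39,0.39,0.39,0.39,0.39,0.39],"gripper":[-0.5,-0.5,-0.5,-0.5,-0.5,-0.5,-0.5,-0.5]}'
python3 - <<'E'
from h import *
p=cam("wrist");save(p,"w7.png");s=arm.read_state();print(s["ee_pos"],s["tool_rot"][:,1])
for r in imaging.pinpoint("handle",p)[:2]+imaging.pinpoint("marker_mid",p)[:1]: print(r,onz(p,r["pixel"],105))
print(proj(p,(462.3,28.4,105)), proj(p,s["ee_pos"]))
E
```

```text
time_s: 12.4
ee_pos: [460.5, 28.7, 190.3]
tool_rot: [[0.969, -0.248, -0.002], [-0.248, -0.969, -0.0], [-0.002, 0.0, -1.0]]
ft_force: [0.3, -0.1, -0.2]
finger_gap: 0.748
[460.61548766  28.74380021 190.42540984] [-2.49819021e-01 -9.68292496e-01  3.13933974e-04]
{'pixel': [280.4, 211.0], 'conf': 0.72} [463.48864091  28.49776222 105.        ]
{'pixel': [369.7, 197.8], 'conf': 0.35} [455.49389127 -51.22344284 105.        ]
{'pixel': [68.1, 52.3], 'conf': 0.68} [630.20772751 158.73784016 105.        ]
[280.83382273 212.21731711] [281.45048774 249.1815396 ]
```

View pics/w7.png

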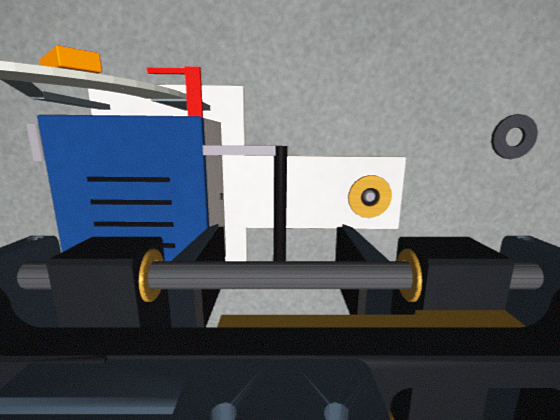

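The bar is at column 280, midway between the fingers and aligned with the jaws. I'll go down and grip it.

```bash
python3 -m pendant '{"dp":[[0.005,0,-0.2],[0.005,0,-0.4],[0.005,0,-0.48],[0.005,0,-0.52],[0.005,0,-0.52],[0.005,0,-0.52],[0.005,0,-0.52],[0.005,0,-0.52],[0.005,0,-0.52],[0.005,0,-0.52],[0.005,0,-0.52],[0.005,0,-0.52]],"yaw":[0,0,0,0,0,0,0,0,0,0,0,0],"gripper":[-0.5,-0.5,-0.5,-0.5,-0.5,1,1,1,1,1,1,1]}' 35
python3 - <<'E'
from h import *
s=arm.read_state();print(s["ee_pos"],s["finger_gap"],s["ft_force"])
ps=cam("scene");pt=cam("top");save(ps,"s8.png",(200,110,400,260),4);save(pt,"t8.png",(200,190,320,280),6)
for n,p in (("s",ps),("t",pt)):
  for l in ("marker_mid","pointer","lid_hinge"):
    for r in imaging.pinpoint(l,p)[:2]: print(n,l,np.round(r["pixel"],1),round(r["conf"],2))
# marker angle: predicted pixel for angle theta
for yaw in (75.4,):
  u=np.array([np.cos(np.radians(yaw)),np.sin(np.radians(yaw)),0]);v=np.array([-u[1],u[0],0])
  seat=np.array([435.8,-73.2,0]);h=seat+305*u+[0,0,105]
  print("hinge",h,proj(ps,h),proj(pt,h))
  for th in np.arange(0,.81,.1):
    for y in (-98,-108):
      X=h+v*y+105*(-u*np.cos(th)+np.array([0,0,np.sin(th)]));print(round(th,2),y,np.round(proj(ps,X),1),np.round(proj(pt,X),1))
E
```

```text
time_s: 14.05
ee_pos: [461.9, 28.7, 87.1]
tool_rot: [[0.969, -0.248, -0.0], [-0.248, -0.969, -0.0], [-0.0, 0.0, -1.0]]
ft_force: [0.5, -2.7, 0.2]
finger_gap: 0.118
[461.89558917  28.66097938  87.08435328] 0.11819914270192353 [ 0.45148389 -2.72139502  0.2330161 ]
s marker_mid [329.2 187.1] 0.52
s pointer [319.8 205.9] 0.95
s pointer [435.  239.6] 0.17
s lid_hinge [356.4 173.4] 0.68
s lid_hinge [412.9 165.5] 0.32
t marker_mid [235.5 208.2] 0.48
t pointer [249.1 214.8] 0.74
t lid_hinge [196.3 244.4] 0.69
hinge [512.68115426 221.951297   105.        ] [355.01064046 173.48124876] [197.99710188 245.84357771]
0.0 -98 [315.  201.4] [247.2 218.8]
0.0 -108 [315.  204.5] [248.1 215.1]
0.1 -98 [315.5 198.8] [246.7 218.2]
0.1 -108 [315.5 202. ] [247.7 214.5]
0.2 -98 [316.4 196.2] [245.9 217.6]
0.2 -108 [316.4 199.4] [246.9 213.8]
0.3 -98 [317.7 193.6] [244.6 216.8]
0.3 -108 [317.8 196.8] [245.6 213. ]
0.4 -98 [319.5 191.1] [243.  215.9]
0.4 -108 [319.5 194.4] [244.  212.1]
0.5 -98 [321.7 188.7] [241.  214.9]
0.5 -108 [321.7 192. ] [242.  211.1]
0.6 -98 [324.3 186.4] [238.6 213.9]
0.6 -108 [324.3 189.7] [239.6 210. ]
0.7 -98 [327.3 184.3] [235.8 212.8]
0.7 -108 [327.3 187.5] [236.8 208.9]
0.8 -98 [330.6 182.3] [232.7 211.7]
0.8 -108 [330.7 185.6] [233.7 207.8]
```

View pics/s8.png

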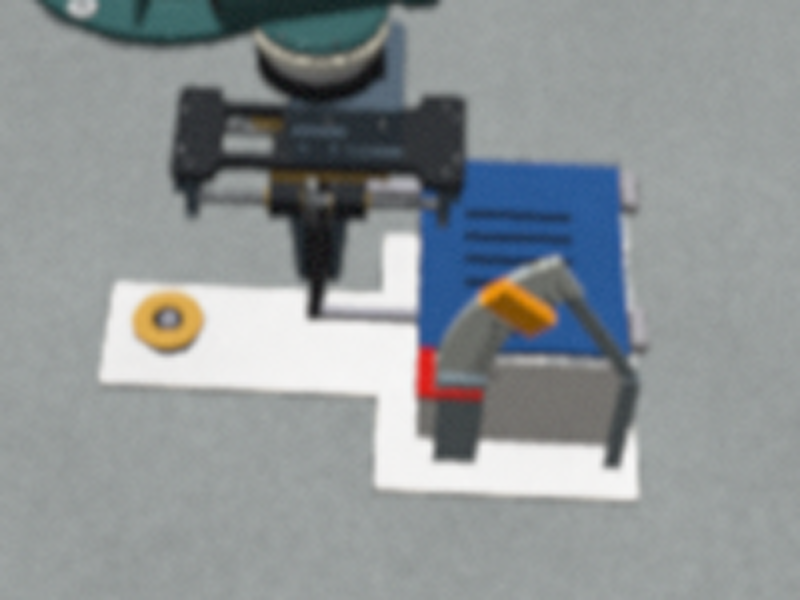

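View pics/t8.png

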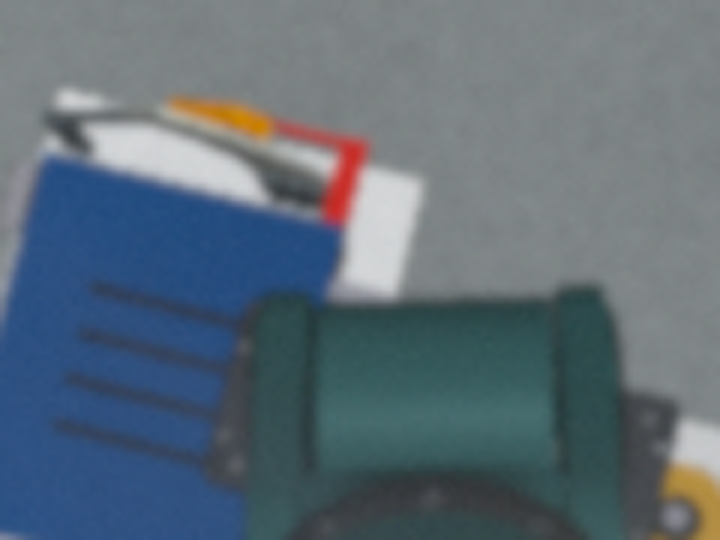

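The bar is gripped: the gap of 0.118 is about 11 mm, against a 12 mm bar. The amber marker is at scene (329.5,187) and top (236,208), which the model puts at θ≈0.72–0.75. I'll lift along the arc to 0.6 first and look.

```bash
python3 -m pendant '{"dp":[[0.001,0.005,0.1],[0.005,0.019,0.199],[0.011,0.043,0.296],[0.02,0.077,0.389],[0.031,0.119,0.479],[0.037,0.143,0.523],[0.044,0.169,0.565],[0.044,0.169,0.565],[0.044,0.169,0.565]],"yaw":[0,0,0,0,0,0,0,0,0],"gripper":[1,1,1,1,1,1,1,1,1]}'
python3 - <<'E'
from h import *
s=arm.read_state();print(s["ee_pos"],s["finger_gap"],s["ft_force"])
ps=cam("scene");pt=cam("top");pw=cam("wrist");save(ps,"s9.png",(290,150,380,220),8);save(pt,"t9.png",(200,190,300,265),8);save(pw,"w9.png")
for n,p in (("s",ps),("t",pt),("w",pw)):
  for l in ("marker_mid","pointer"):
    for r in imaging.pinpoint(l,p)[:2]: print(n,l,np.round(r["pixel"],1),round(r["conf"],2))
E
```

```text
time_s: 15.58
ee_pos: [470.4, 60.6, 200.4]
tool_rot: [[0.969, -0.246, -0.001], [-0.246, -0.969, -0.004], [0.0, 0.004, -1.0]]
ft_force: [-4.9, -26.4, 9.4]
finger_gap: 0.126
[470.35081911  60.62142521 200.42431228] 0.12576553662418477 [ -4.91037569 -26.44543865   9.44361719]
s marker_mid [241.4 191.9] 0.45
s marker_mid [328.2 185.9] 0.44
s pointer [327.9 195.5] 0.91
t marker_mid [236.6 207. ] 0.39
t pointer [242.1 208.9] 0.79
w marker_mid [133.9  62.9] 0.93
w marker_mid [533.1 134.5] 0.4
w pointer [157.7  52.4] 0.87
w pointer [101.5 211.5] 0.44
```

View pics/s9.png

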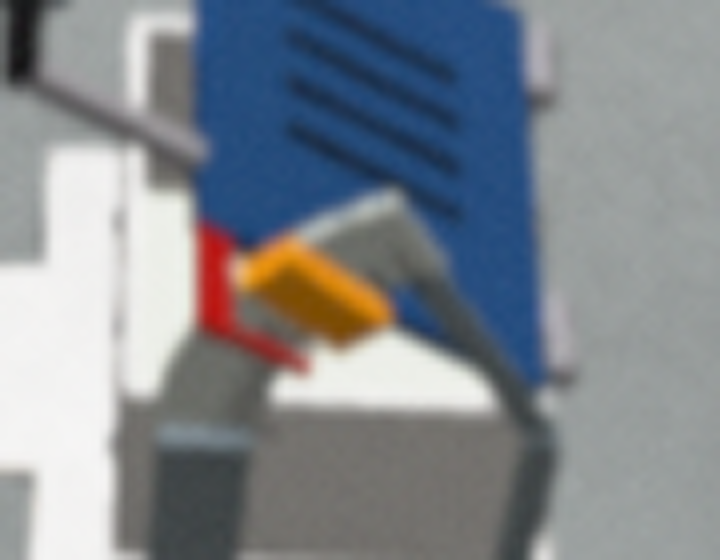

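View pics/w9.png

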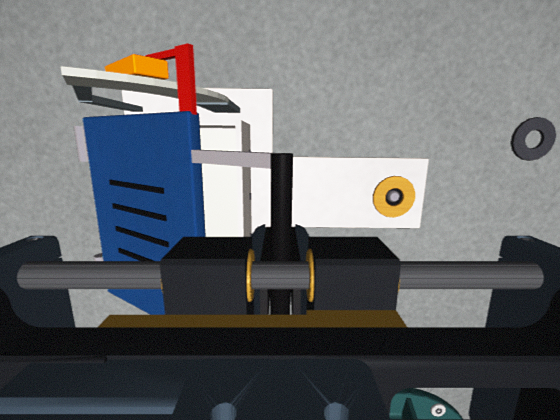

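View pics/t9.png

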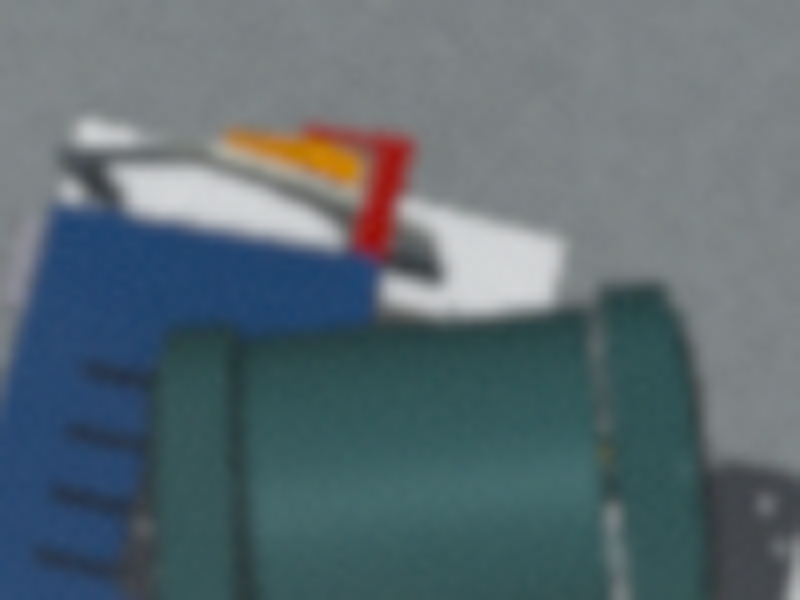

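The scene crop shows the red tongue at (240–310, 335–370), just below the amber block, whose centre is about (320,300). So the angle is still short. There is a radial force of about 26 N: my path is about 2 mm too far toward the hinge, so I'll correct that. First I'll fit the pointer and marker angles numerically.

```bash
cat > ang.py <<'E'
from h import *
yaw=np.radians(75.4);u=np.array([np.cos(yaw),np.sin(yaw),0]);v=np.array([-u[1],u[0],0]);z=np.array([0,0,1.])
H=np.array([435.8,-73.2,0])+305*u+105*z
def pol(p,px,y0):
    K,R,t=PM(p);c=-R.T@t
    d=(np.c_[px,np.ones(len(px))]@np.linalg.inv(K).T)@R
    k=(y0-(c-H)@v)/(d@v);X=c+d*k[:,None]-H
    a=-X@u;b=X@z;return np.hypot(a,b),np.arctan2(b,a)
def seg(p,kind):
    hsv=cv2.cvtColor(p["image"],cv2.COLOR_RGB2HSV);h,s,w=hsv[...,0],hsv[...,1],hsv[...,2]
    return ((h<6)|(h>172))&(s>130)&(w>60) if kind=="red" else (h>9)&(h<26)&(s>140)&(w>60)
def pix(p,kind,y0,rlo,rhi):
    m=seg(p,kind);ys,xs=np.nonzero(m);px=np.c_[xs,ys].astype(float);r,th=pol(p,px,y0)
    k=(r>rlo)&(r<rhi)&(th>-.3)&(th<1.3);return px[k],r[k],th[k]
E
python3 - <<'E'
from ang import *
P={n:cam(n) for n in ("scene","top","wrist")}
import pickle;pickle.dump(P,open("P9.pkl","wb"))
for n,p in P.items():
    for y0 in (-108,-112,-116,-120):
        for k,lo,hi in (("red",88,118),("amber",80,130)):
            px,r,th=pix(p,k,y0,lo,hi)
            if len(r): print(n,y0,k,len(r),"r %.0f..%.0f th med %.3f rng %.3f %.3f"%(r.min(),r.max(),np.median(th),*np.percentile(th,[3,97])),"mean px",px.mean(0).round(1))
b=arm.read_state()["ee_pos"]+[0,0,19]-H;print("bar r,th",np.hypot(b@u,b[2]),np.arctan2(b[2],-b@u))
E
```

```text
scene -108 red 16 r 94..117 th med 0.481 rng 0.454 0.514 mean px [321.2 192.3]
scene -108 amber 131 r 82..130 th med 0.760 rng 0.648 0.869 mean px [328.8 186. ]
scene -112 red 14 r 97..117 th med 0.520 rng 0.495 0.548 mean px [321.7 192.6]
scene -112 amber 122 r 86..129 th med 0.789 rng 0.679 0.895 mean px [329.2 186.4]
scene -116 red 12 r 100..116 th med 0.556 rng 0.534 0.585 mean px [322.2 192.8]
scene -116 amber 114 r 91..130 th med 0.816 rng 0.709 0.919 mean px [329.6 186.6]
scene -120 red 11 r 103..117 th med 0.598 rng 0.571 0.620 mean px [322.5 192.9]
scene -120 amber 103 r 95..130 th med 0.842 rng 0.737 0.943 mean px [330.1 187. ]
top -108 red 13 r 99..115 th med 0.121 rng -0.278 0.434 mean px [246.9 214.3]
top -108 amber 41 r 87..129 th med 0.707 rng 0.386 0.881 mean px [237.5 209. ]
top -112 red 16 r 98..118 th med 0.170 rng -0.257 0.481 mean px [247.2 212.5]
top -112 amber 44 r 80..129 th med 0.553 rng 0.075 0.770 mean px [239.5 208.9]
top -116 red 20 r 97..117 th med 0.192 rng -0.236 0.701 mean px [246.6 210.5]
top -116 amber 30 r 81..107 th med 0.288 rng -0.264 0.586 mean
[... 172 characters left out ...]
5]
wrist -108 red 258 r 88..118 th med 0.324 rng -0.173 0.524 mean px [186.1  79.2]
wrist -108 amber 972 r 80..130 th med 0.725 rng 0.476 0.851 mean px [139.7  66.8]
wrist -112 red 285 r 88..118 th med 0.325 rng -0.144 0.521 mean px [185.7  73.2]
wrist -112 amber 704 r 80..119 th med 0.654 rng 0.377 0.790 mean px [144.   63.9]
wrist -116 red 441 r 88..118 th med 0.408 rng -0.090 0.652 mean px [178.2  63.9]
wrist -116 amber 378 r 80..104 th med 0.569 rng 0.327 0.718 mean px [147.7  61.2]
wrist -120 red 536 r 88..118 th med 0.428 rng -0.132 0.565 mean px [177.5  58.9]
wrist -120 amber 122 r 80..91 th med 0.446 rng 0.281 0.629 mean px [152.3  59.1]
bar r,th 202.26961202053138 0.6006879123437632
```

```bash
cat > fit.py <<'E'
from ang import *
from scipy.optimize import minimize
from itertools import product
S=4
def block(p,th,y0,y1,rc=105,hr=22,ha=10,off=(0,0)):
    er=-u*np.cos(th)+z*np.sin(th);et=u*np.sin(th)+z*np.cos(th)
    C=[proj(p,H+v*y+er*(rc+a*hr)+et*b*ha)+off for y,a,b in product((y0,y1),(-1,1),(-1,1))]
    return cv2.convexHull(np.array(C,np.float32))
def ren(hull,shape=(420,560),S=S):
    m=np.zeros((shape[0]*S,shape[1]*S),np.uint8);cv2.fillConvexPoly(m,np.round((hull*S+S/2)).astype(np.int32),1)
    return cv2.resize(m.astype(np.float32),(shape[1],shape[0]),interpolation=cv2.INTER_AREA)
def amb(p,th0=.72):
    m=seg(p,"amber");n,l,st,ce=cv2.connectedComponentsWithStats(m.astype(np.uint8))
    c=proj(p,H+v*-110+105*(-u*np.cos(th0)+z*np.sin(th0)))
    k=min((i for i in range(1,n) if st[i,4]>20),key=lambda i:np.hypot(*(ce[i]-c)));return (l==k).astype(np.float32)
E
python3 - <<'E'
from fit import *
import pickle
P=pickle.load(open("P9.pkl","rb"))
for names in (("scene",),("wrist",),("scene","wrist")):
    A={n:amb(P[n]) for n in names}
    best=[]
    for th in np.arange(.6,.84,.01):
        for y1 in (-108,-110,-112,-114,-116,-118):
            for y0 in (-98,-101,-104):
                c=0
                for n in names:
                    for o in [(0,0)] :
                        M=ren(block(P[n],th,y0,y1,off=o));c+=np.abs(M-A[n]).sum()/A[n].sum()
                best.append((c,th,y0,y1))
    best.sort();print(names,[(round(a,3),round(b,2),c,d) for a,b,c,d in best[:6]])
E
```

```text
('scene',) [(np.float32(0.148), np.float64(0.74), -104, -108), (np.float32(0.153), np.float64(0.75), -104, -108), (np.float32(0.163), np.float64(0.75), -104, -110), (np.float32(0.182), np.float64(0.73), -104, -108), (np.float32(0.188), np.float64(0.73), -101, -108), (np.float32(0.189), np.float64(0.76), -104, -108)]
('wrist',) [(np.float32(0.335), np.float64(0.74), -104, -110), (np.float32(0.343), np.float64(0.73), -104, -110), (np.float32(0.367), np.float64(0.75), -104, -110), (np.float32(0.391), np.float64(0.72), -104, -110), (np.float32(0.439), np.float64(0.75), -104, -108), (np.float32(0.444), np.float64(0.76), -104, -108)]
('scene', 'wrist') [(np.float32(0.53), np.float64(0.75), -104, -110), (np.float32(0.532), np.float64(0.74), -104, -110), (np.float32(0.592), np.float64(0.75), -104, -108), (np.float32(0.606), np.float64(0.74), -104, -108), (np.float32(0.611), np.float64(0.73), -104, -110), (np.float32(0.633), np.float64(0.76), -104, -108)]
```

The marker fits θ≈0.74 in both the scene and wrist views. I'll move from 0.60 to about 0.74 and take out the 2 mm of radial squeeze.

```bash
python3 -m pendant '{"dp":[[0,0.0,0.01],[0.004,0.015,0.037],[0.011,0.043,0.074],[0.019,0.074,0.11],[0.019,0.074,0.11],[0.019,0.074,0.11]],"yaw":[0,0,0,0,0,0],"gripper":[1,1,1,1,1,1]}'
cat > chk.py <<'E'
from fit import *
import sys,pickle
t=sys.argv[1]
P={n:cam(n) for n in ("scene","top","wrist")};pickle.dump(P,open("P%s.pkl"%t,"wb"))
s=arm.read_state();print(s["ee_pos"].round(1),round(float(s["finger_gap"]),3),s["ft_force"].round(1),s["time_s"])
b=s["ee_pos"]+[0,0,19]-H;print("bar r,th",np.hypot(b@u,b[2]),np.arctan2(b[2],-b@u))
for n in ("scene","wrist"):
    for y0 in (-118,-121):
        px,r,th=pix(P[n],"red",y0,90,112);k=th>.4
        if k.sum(): print(n,y0,k.sum(),"pointer th",np.median(th[k]).round(3),np.percentile(th[k],[5,95]).round(3))
save(P["scene"],"s%s.png"%t,(290,140,380,210),8);save(P["wrist"],"w%s.png"%t,(40,10,300,205),3)
E
python3 chk.py 10
```

```text
time_s: 16.92
ee_pos: [474.5, 76.0, 222.4]
tool_rot: [[0.969, -0.246, -0.0], [-0.246, -0.969, -0.003], [0.001, 0.003, -1.0]]
ft_force: [-1.8, -18.6, 6.5]
finger_gap: 0.12
[474.4  76.  222.3] 0.122 [ -1.5 -18.6   4.6] 17.075
bar r,th 203.33556915253922 0.7346210464592885
scene -118 7 pointer th 0.699 [0.686 0.714]
scene -121 5 pointer th 0.729 [0.715 0.737]
wrist -118 258 pointer th 0.642 [0.438 0.741]
wrist -121 260 pointer th 0.579 [0.432 0.677]
```

View pics/s10.png

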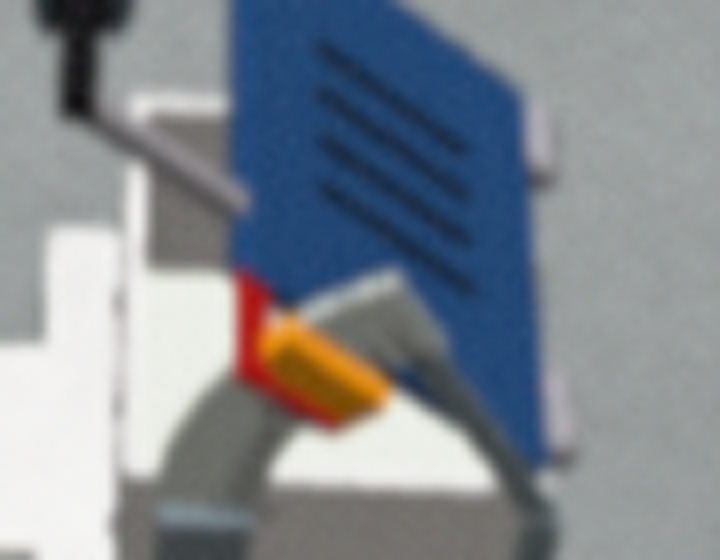

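View pics/w10.png

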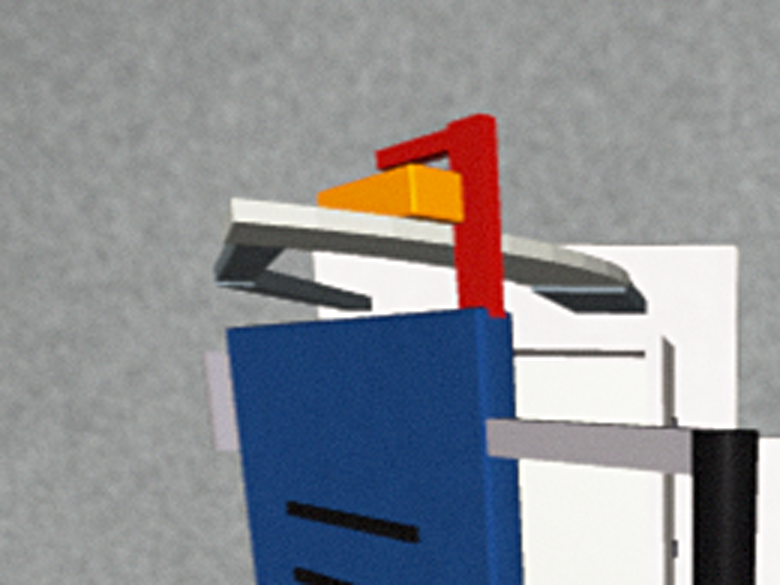

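The wrist view shows the tongue at crop (410,145) and the amber block at (410,185). In the scene view the tongue crosses the block's lower part, but it stands about 10 mm proud of the face, so there is parallax. I'll do a joint fit, using the shut-lid picture (θ=0) to calibrate the tongue.

```bash
cat > joint.py <<'E'
from fit import *
import pickle,sys
def shut(n):
    p=dict(pickle.load(open("P9.pkl","rb"))[n]);p["image"]=cv2.imread("pics/%s0.png"%n)[:,:,::-1].copy();return p
# views: (picture, theta index) ; theta 0 = shut
tags=sys.argv[1:]
V=[(shut("scene"),-1,"s"),(shut("top"),-1,"t")]
for i,t in enumerate(tags):
    Q=pickle.load(open("P%s.pkl"%t,"rb"));V+= [(Q["scene"],i,"s"),(Q["top"],i,"t"),(Q["wrist"],i,"w%d"%i)]
offs=sorted({k for _,_,k in V})
def tong(p,th,yp,o,rc,hl): return block(p,th,yp-1.5,yp+1.5,rc,hl,2,o)
data=[]
for p,i,k in V:
    th={-1:0,0:.6}.get(i,.73)
    m=amb(p)
    r=seg(p,"red").astype(np.float32)
    c=proj(p,H+v*-115+105*(-u*np.cos(.6)+z*np.sin(.6)))
    R=60 if k[0]=="w" else 28
    x0,y0=int(max(c[0]-R,0)),int(max(c[1]-R,0));data.append((p,i,k,m,r,(slice(y0,int(c[1]+R)),slice(x0,int(c[0]+R)))))
def cost(x,full=False):
    thm,ym,yp,hl=x[0],x[1],x[2],x[3];ths=list(x[4:4+len(tags)]);of=dict(zip(offs,np.reshape(x[4+len(tags):],(-1,2))))
    c=0;L=[]
    for p,i,k,m,r,sl in data:
        th=0 if i<0 else ths[i];o=of[k];w=25 if k[0]=="w" else 1
        # marker: amber visible should equal block minus tongue (soft)
        T=ren(tong(p,th,yp,o,105,hl));M=ren(block(p,thm,-103.5,ym,105,22,10,o))
        M2=M*(1-T)
        e=np.abs(cv2.GaussianBlur(M2,(0,0),.8)-cv2.GaussianBlur(m,(0,0),.8))[sl].sum()
        # tongue: predicted tongue px should be red; (arm also red, so one-sided + red below/outside tongue within r range)
        rr=cv2.GaussianBlur(r,(0,0),.8);Tb=cv2.GaussianBlur(T,(0,0),.8)
        e2=np.abs(Tb-rr)[sl][:, :]
        # limit to neighbourhood r 85..122 of tongue plane
        e2=(e2*cv2.dilate(ren(block(p,th,yp-1,yp+1,102,14,14,o)),None)[sl]).sum()
        L.append((k,i,round(float(e/w),1),round(float(e2/w),1)));c+=(e+2*e2)/w
    c+=.5*(np.array(x[4+len(tags):])**2).sum()
    return (c,L) if full else c
best=None
for thm0 in (.70,.74,.78):
    x0=np.r_[thm0,-110,-119,20,[.59,.72,.74,.74][:len(tags)],np.zeros(2*len(offs))]
    sx=np.vstack([x0]+[x0+d for d in np.diag(np.r_[.04,3,3,3,[.04]*len(tags),[1.]*(2*len(offs))])])
    r=minimize(cost,x0,method="Nelder-Mead",options=dict(initial_simplex=sx,maxfev=1500,adaptive=True))
    print(round(r.fun,2),"thm %.3f ym %.1f yp %.1f hl %.1f"%tuple(r.x[:4]),"thp",r.x[4:4+len(tags)].round(3),"off",r.x[4+len(tags):].round(1),flush=True)
    if best is None or r.fun<best.fun: best=r
print(cost(best.x,True)[1])
E
time timeout 550 python3 joint.py 9 10
```

```text
377.48 thm 0.748 ym -107.9 yp -117.6 hl 17.7 thp [0.581 0.708] off [-0.4 -0.   1.5 -0.8  0.1  0.2  0.3 -0.7]
346.68 thm 0.742 ym -107.9 yp -118.2 hl 11.9 thp [0.579 0.705] off [-0.1 -0.2  1.1 -1.1  0.8  0.4  1.1  0.3]
336.96 thm 0.751 ym -106.9 yp -117.9 hl 10.3 thp [0.586 0.713] off [ 0.   0.3  2.4 -1.1  0.9  0.2 -0.3  0.7]
[('s', -1, 15.6, 10.6), ('t', -1, 19.4, 13.4), ('s', 0, 15.6, 10.3), ('t', 0, 17.9, 16.2), ('w0', 0, 25.1, 8.3), ('s', 1, 16.1, 11.5), ('t', 1, 15.2, 16.0), ('w1', 1, 21.4, 6.8)]
real	6m20.411s
user	5m38.121s
sys	1m58.888s
```

The fits agree that the marker is at about 0.745 and the pointer about 0.708, so roughly 0.037 rad is still needed. I'll make a small tangential step with some radial relief.

```bash
python3 -m pendant '{"dp":[[0.002,0.009,0.016],[0.005,0.019,0.032],[0.005,0.019,0.032],[0.005,0.019,0.032],[0.005,0.019,0.032]],"yaw":[0,0,0,0,0],"gripper":[1,1,1,1,1]}'
python3 chk.py 11
```

```text
time_s: 17.7
ee_pos: [475.6, 80.8, 228.1]
tool_rot: [[0.969, -0.247, 0.0], [-0.247, -0.969, -0.001], [0.001, 0.001, -1.0]]
ft_force: [5.9, -5.2, -7.2]
finger_gap: 0.125
[475.7  80.8 228.1] 0.121 [ 5.4 -5.5 -7.5] 17.85
bar r,th 203.7308158217935 0.7721277138942019
scene -118 7 pointer th 0.738 [0.719 0.751]
scene -121 6 pointer th 0.765 [0.741 0.774]
wrist -118 254 pointer th 0.674 [0.459 0.778]
wrist -121 246 pointer th 0.621 [0.459 0.718]
```

View pics/s11.png

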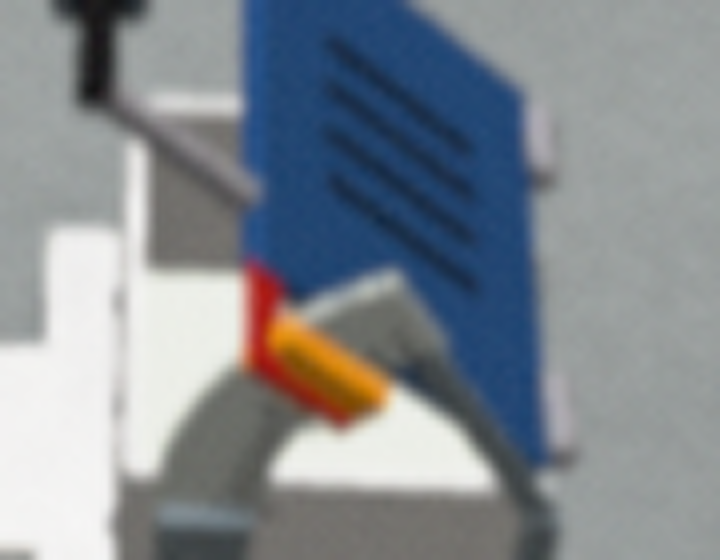

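View pics/w11.png

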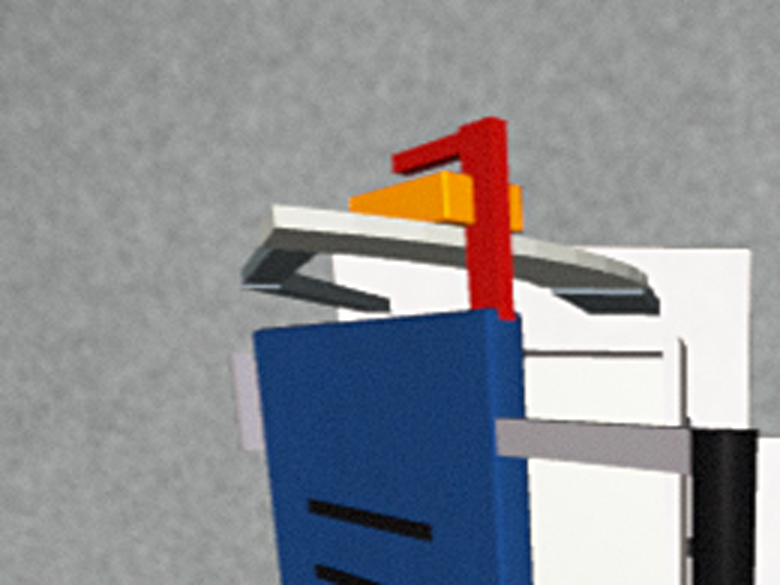

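```bash
sed -i 's/for thm0 in .*/for thm0 in (.745,):/; s/maxfev=1500/maxfev=2200/' joint.py; timeout 570 python3 joint.py 9 11
```

```text
350.69 thm 0.739 ym -107.8 yp -118.2 hl 10.5 thp [0.574 0.737] off [ 0.1 -0.1  2.  -0.9  0.6  0.3  0.3  0.1]
[('s', -1, 11.7, 10.0), ('t', -1, 20.8, 13.6), ('s', 0, 14.4, 10.1), ('t', 0, 18.5, 16.2), ('w0', 0, 23.1, 8.2), ('s', 1, 32.1, 10.7), ('t', 1, 21.8, 16.5), ('w1', 1, 20.4, 7.4)]
```

The pointer now fits 0.737 and the marker 0.739. The marker hasn't moved in the crops, and the wrist force is low. I'll hold briefly, check steadiness and the disc, then hand in.

```bash
python3 -m pendant '{"dp":[[0,0,0],[0,0,0],[0,0,0],[0,0,0]],"yaw":[0,0,0,0],"gripper":[1,1,1,1]}'
python3 chk.py 12
python3 - <<'E'
from h import *
import pickle
P=pickle.load(open("P12.pkl","rb"));save(P["scene"],"s12f.png",(100,130,400,330),2.6)
E
```

```text
time_s: 18.35
ee_pos: [475.7, 80.8, 228.1]
tool_rot: [[0.969, -0.247, 0.001], [-0.247, -0.969, -0.001], [0.001, 0.001, -1.0]]
ft_force: [5.4, -6.0, -7.9]
finger_gap: 0.124
[475.7  80.8 228.1] 0.125 [ 5.1 -4.7 -7.2] 18.5
bar r,th 203.72128174204295 0.7721930216586796
scene -118 5 pointer th 0.738 [0.731 0.746]
scene -121 4 pointer th 0.765 [0.754 0.771]
wrist -118 254 pointer th 0.674 [0.459 0.778]
wrist -121 246 pointer th 0.621 [0.459 0.718]
```

View pics/s12f.png

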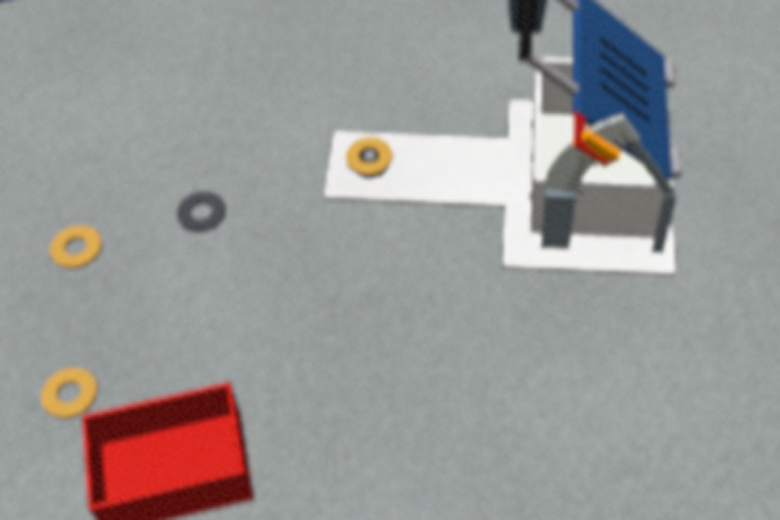

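The disc is on the pin at (370,156), the lid is steady with the pointer over the amber marker, and the other things haven't moved.

```bash
python3 -c "
from bench import job
print(job.sign_off())"
```

```text
the job is handed in; nothing more can be done
None
```

I set the leftmost brass disc on the black pad with the pin through its hole and released it. Then I gripped the lid's black bar, lifted the lid to the amber marker and handed the job in at about 18.5 s, still holding it. The sign-off gave no verdict.

**Last checks:**
- **Pointer and marker:** the joint camera fit put the pointer at 0.737 rad and the marker at 0.739 rad. The lid was steady over a further 0.6 s hold, with under 12 N on the wrist.
- **Disc and bystanders:** the disc lay flat on the pin. The dark disc, both spare brass discs, the bin and the amber marker looked unmoved. The brush and spray bottle were outside that last crop, and I did not check them.

**Disagreements:**
- **Lid angle:** arm position alone gave about 0.77 rad. Its implied bar radius, 203.7 mm against the true 200 mm, suggests the bar slipped a few mm in the pads, so I trusted the images. An image reading that assumed the pointer 3 mm further out also gave about 0.765 rad. Both are within the marker's ±0.095 rad.
- **Side force:** during the lift the wrist force reached about 28 N, because my path ran roughly 2 mm too close to the hinge. I took that out before the end.

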